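# Demagnetise the ground carriage of a linear guide

### The job

Demagnetise the freshly ground carriage of the linear guide that lies in the blue tray: lift the tray by its handle, let the carriage run along its rail to between the two red lines by tilting the tray only, and hold the tray in the air about 3 cm above the demagnetiser for 5 seconds, with the carriage over the brass strip and between the lines all that time. Then set the tray down gently, wholly on the black granite plate and lengthways along it, and let go, with the carriage standing still between the red lines. Carry the tray near level, never let the carriage run against the end stops or touch it with the robot, and leave the other things on the bench alone.

Things in the scene. Friction and masses are not known exactly. Their poses are not given: they have to be found in the camera images.
- tray: Blue plastic tray with a steel linear guide rail fixed in it, 0.55 kg together. Origin: underside, below the middle of the rail; x across the rail, y along it, z up. Base 96 mm (x from -62 to +34) by 340 mm (y), rim 15 mm high. Rail 15 mm wide, 320 mm long, top 20 mm above the underside. Handle on the -x side, which faces the robot at the start.
- tray_handle (a point): Middle of the handle bar, 12 mm thick (x), 100 mm long (y), 26 mm high (z), on two 10 mm wide posts at y = +-40 mm; axes as the tray. It lies at tray x = -50 mm, 81 mm above the underside (bar from 68 to 94 mm). Grip from above, closing along tray x; the carriage's top, at 33 mm, stays below the fingers. The load hangs to the +x side, so the held tray sags and may creep in the grip a little.
- stand: Low yellow steel stand, fixed, 150 (x) by 360 (y) by 50 mm high, on which the tray waits. Origin: centre of its underside on the bench; top 50 mm above.
- demag: Table demagnetiser, switched on, fixed: grey box 200 (x) by 150 (y) by 80 mm high with two steel pole plates on top. Origin: centre of its underside on the bench.
- demag_strip (a point): Middle of the brass strip on the demagnetiser's top face, 80 mm above the bench. The strip is 180 mm long (x) and 14 mm wide (y). Axes as the demagnetiser, z up. Hold the tray with its x about along the strip, so that the rail crosses the strip.
- plate: Black granite surface plate, fixed, 250 (x) by 410 (y) by 60 mm high. Origin: centre of its underside on the bench.
- plate_top (a point): Centre of the upper face of the granite plate, 60 mm above the bench; y along its long side, z up.
- wheel: Bystander: pale grinding wheel lying flat on the bench, 125 mm across, 20 mm thick. Origin: centre of its underside.
- setblock: Bystander: steel set-up block 50 by 75 by 25 mm high. Origin: centre of its underside.
- indicator: Bystander: dial indicator on a grey magnetic base 50 by 60 mm, 180 mm tall, dial arm to its +y side. Origin: centre of its underside.
- tray_mid (a point): Middle of the tray's floor, 5 mm above the underside, axes as the tray. Two red lines, 6 mm wide, cross tray and rail at y = +-59 mm (inner edges +-56): the 62 mm long carriage is between them when its middle is within 25 mm of y = 0. Black end stops at the rail's ends: the carriage meets them at +-122 mm.
- carriage (a joint): Place of the carriage along the rail, m: its middle in tray y (0 = middle of the rail, limits +-0.122). 0.25 kg (+-25 %), runs freely: friction 0.008 N, damping 0.05 N s/m. Tray turned by a small +t about its x (+y end up): it accelerates at -9.81 t; tray accelerating by a along its y: -a in the tray. Starts at rest at +0.045 to +0.09.
- carriage_mid (a point): Centre of the carriage, a bright steel block with green plastic end caps astride the rail, 34 mm (x) by 62 mm (y) by 24 mm high; the centre is 21 mm above the tray's underside, axes as the tray.

How it is judged:
By the outcome, as a careful person would: the job done as asked, in the order asked, and still so for the second after the job is handed in, with the robot touching nothing.
It also fails if it takes over 72 s, if anything falls off the work surface, if the arm or the gripper's body presses on something with over 40 N, if the wrist force passes 120 N, or if a joint passes its speed limit or range.

### The arm

A 6-joint arm with a two-finger parallel gripper is mounted at the origin on the work surface. World frame = base frame: x ahead of the robot, y to its left, z up, the work surface at z = 0. Lengths are in m, angles in rad, forces in N, time in s.
With the tool pointing down it reaches from about 0.325 to 0.775 m from the base axis. Payload 5.5 kg.
Tool frame: the origin (TCP) lies midway between the tips of the shut fingers; the grasp point (between the pads) lies r.pinch_z behind it (r.pinch_z is the distance from the TCP to the grasp point, in m); z points along the fingers, y is the line along which they close (so a half turn about z gives the same grasp; the last joint's range is limited). The gripper opens to 85 mm and grips with 20 to 120 N. Pads are 22 mm wide; open, the fingers measure 114 mm over their backs; the gripper's body (76 mm by 85 mm) begins 54 mm behind the grasp point. The pads swing forward as they close: fully open they stand 13 mm farther back than shut.
Start: joints at [1.283, 0.091, 1.231, -0, 1.82, -0.057], TCP at [0.137, 0.584, 0.231] pointing down, gripper open.
Joint ranges: [-2.87, 2.87], [-0.86, 2.18], [0.17, 2.46], [-1.51, 4.65], [0.06, 2.69], [-2.65, 2.65]. Speed limits (rad/s): [2.57, 2.57, 3.01, 3.14, 3.14, 3.14].

### API

Orientations are given as a rotation vector (axis times angle).
In Python, from cell import r gives the robot as it stands.
- The arm moves only by the tool move_arm, never from a script. Its argument "motion" is a list of rows, each a list of 7 numbers: the turn, a rotation vector about the tool's x, y, z in rad, then the shift along the tool's x, y, z in m, then the finger opening in m, from 0 to 0.0854. In form: [[wx, wy, wz, tx, ty, tz, jaw], ...]. A call has exactly 5 rows; each row shifts and turns the commanded pose from where the row before left it, along the tool's axes as they then stand; what a row does not reach is not made up. A row lasts 1/8 s, in which the tool goes at most 62.5 mm and 10.7 degrees, less where a joint would pass 70% of its speed; a pose out of reach is approached as far as the arm can. A call with a gripper value outside its range is refused whole. The fingers move at their own pace and stop on an object; "grip_force" is the grip in N (left out, the last holds). Time passes only in rows, so rows that do not move let the fingers close, or fill a call up. It gives the time, the measured TCP pose, the force, the opening and the grip force at its end, in the units of the state.
- r.state(): the state, without advancing time (a new reading comes with each control period).
- r.capture(name): name is "side" or "top"; returns a dict with "pixels" (400x640x3 uint8, red, green, blue), "depth" (400x640 float32, m along the optical axis (not along the pixel's ray), 0 where there is no reading), "fx", "fy", "cx", "cy" (pixels), "distortion" ([k1, k2, p1, p2, k3] as OpenCV has them; the pictures are not rectified), "position" and "orientation" of the camera in the world. Camera axes: x right, y down, z forward; pixel columns grow to the right and rows downward; lengths in m; the calibration is good to about 2 mm. A picture is of the moment at which its call begins.
- r.sign_off(): hands the job in; it is judged then, once.
Trained networks look in the newest picture that a camera, given by its name, has taken for a name from the list of things; names that differ only in an ending like _2 or _b are one class to them, and where a whole thing is asked for, a point or a joint stands for the part that bears it (a point fixed in the world has none). Each returns a list of dicts, best first, with "confidence" (0 to 1); they miss things now and then, are a little off and sometimes report something else, mostly with a low value. They report only what shows in the picture. A call takes as long as a camera call.
- r.trace(target, camera): "mask" (400x640 bool, what is visible of it) and "position" ([row, column] in pixels, amid what is visible of it).
The state is a dict: "t": time; "qpos": joint angles; "dq": joint speeds; "joint_torque": joint torques, N m; "position": TCP position; "orientation": TCP orientation; "ft_force": force on the tool from outside, world axes, zero at the start; "torque": the same for the moment, N m; "opening": finger opening in m; "grip_force": force on a finger pad.
Only numpy, scipy, OpenCV 4.12 (cv2) and the standard library are available. Lean on these libraries where they do the work, as an engineer would, in place of code of your own. Each camera call takes 0.05 s, during which the arm holds its last target. There are 200 camera calls.

## Working session

There is one attempt and no reset: what is moved stays moved. The work goes in short steps, Python scripts to look and compute and a tool call to move; the robot and the scene stay as the last step left them, time stands still between calls to the robot, and variables do not carry over. Pictures are saved under pics/ and viewed, at most 10 in all, crops included, and the job is handed in when it is done.

Besides the shell and the picture viewer there is one more tool, called after "Emit:" by a JSON object that holds its "name" and its "arguments". move_arm: Moves the arm, as the interface text tells. Its arguments: {"type":"object","properties":{"motion":{"type":"array"},"grip_force":{"type":"number"}},"required":["motion"]}

```bash
mkdir -p pics; ls; cat > h.py <<'E'
import numpy as np, cv2
from scipy.spatial.transform import Rotation as R
from cell import r
def rot(o):
    o=np.array(o,float)
    return o if o.shape==(3,3) else (R.from_rotvec(o).as_matrix() if o.size==3 else R.from_quat(o).as_matrix())
def cap(n,save=None):
    c=r.capture(n)
    if save: cv2.imwrite('pics/'+save,c['pixels'][:,:,::-1])
    return c
def rays(c,uv):
    K=np.array([[c['fx'],0,c['cx']],[0,c['fy'],c['cy']],[0,0,1]])
    p=cv2.undistortPoints(np.array(uv,np.float64).reshape(-1,1,2),K,np.array(c['distortion'],float)).reshape(-1,2)
    return np.c_[p,np.ones(len(p))]
def cloud(c,mask):
    v,u=np.nonzero(mask&(c['depth']>0))
    return (rays(c,np.c_[u,v])*c['depth'][v,u][:,None])@rot(c['orientation']).T+np.array(c['position'])
E
python3 - <<'E'
from h import *
print(r.state()['t'],r.state()['orientation'],r.pinch_z)
for n in('top','side'):
    c=cap(n,n+'0.png'); print(n,c['position'],c['orientation'],c['fx'])
    for t in ['tray','tray_handle','carriage','stand','demag','demag_strip','plate','plate_top','wheel','setblock','indicator']:
        try: d=r.trace(t,n)
        except Exception as e: print(t,e); continue
        for k in d[:2]:
            if k['confidence']<.3: continue
            P=cloud(c,k['mask'])
            if len(P)<10: continue
            z=np.percentile(P[:,2],90); T=P[abs(P[:,2]-z)<.006]
            (cx,cy),s,a=cv2.minAreaRect((T[:,:2]*1000).astype(np.float32))
            print(t,round(k['confidence'],2),np.round(k['position']),'med',np.round(np.median(P,0),3),'z90 %.3f'%z,'rect',np.round([cx,cy,*s,a],1))
E
```

```text
pics
0.0 [-3.61725619e-01 -3.12035143e+00  2.99424754e-03] 0.0187
top [0.30422527 0.00912776 1.40540629] [-2.07706     2.15811112 -0.22297886] 487.08526069446367
tray 0.82 [230. 202.] med [0.487 0.336 0.058] z90 0.081 rect [479.1 342.3 320.8  73.3  83.8]
carriage 0.63 [222. 175.] med [0.505 0.42  0.083] z90 0.086 rect [506.2 421.3  61.5  33.9  87.3]
stand 0.86 [206. 208.] med [0.549 0.332 0.05 ] z90 0.054 rect [500.2 342.4 358.6 148.4  87.9]
demag 0.85 [186. 316.] med [0.606 0.027 0.079] z90 0.084 rect [600.6  16.5 186.4 138.    1.4]
demag_strip 0.61 [182. 315.] med [0.612 0.03  0.079] z90 0.083 rect [600.6  16.5 186.4 138.    1.4]
plate 0.62 [191. 451.] med [ 0.567 -0.35   0.06 ] z90 0.064 rect [ 572.8 -356.9  252.6  409.9    2.2]
plate_top 0.76 [192. 450.] med [ 0.567 -0.351  0.06 ] z90 0.064 rect [ 572.2 -356.5  251.4  409.1    2.2]
plate_top 0.32 [181. 314.] med [0.611 0.029 0.079] z90 0.083 rect [600.6  16.5 186.4 138.    1.4]
wheel 0.74 [220. 175.] med [0.506 0.418 0.083] z90 0.086 rect [506.2 421.3  61.4  34.1  87.3]
wheel 0.67 [264. 342.] med [ 0.374 -0.026  0.021] z90 0.024 
[... 736 characters left out ...]
 0.96 [202. 335.] med [ 0.593 -0.006  0.077] z90 0.081 rect [602.2  13.4 184.1 140.3   1.3]
plate 0.96 [310. 402.] med [ 0.555 -0.4    0.059] z90 0.062 rect [ 571.6 -360.1  252.5  410.9    2.7]
plate_top 0.86 [314. 404.] med [ 0.555 -0.401  0.059] z90 0.062 rect [ 571.8 -360.1  252.8  410.9    2.7]
wheel 0.71 [250. 275.] med [ 0.369 -0.037  0.019] z90 0.022 rect [372.  -29.9 122.9 119.4  68.1]
setblock 0.81 [162. 345.] med [0.754 0.184 0.022] z90 0.026 rect [758.9 192.2  78.9  52.4  79.3]
indicator 0.96 [221. 420.] med [ 0.774 -0.202  0.089] z90 0.173 rect [ 778.4 -237.7   23.7  139.9    8.6]
indicator 0.46 [202. 334.] med [ 0.6   -0.     0.075] z90 0.080 rect [602.1  13.9 184.7 141.2   1.7]
```

View pics/top0.png

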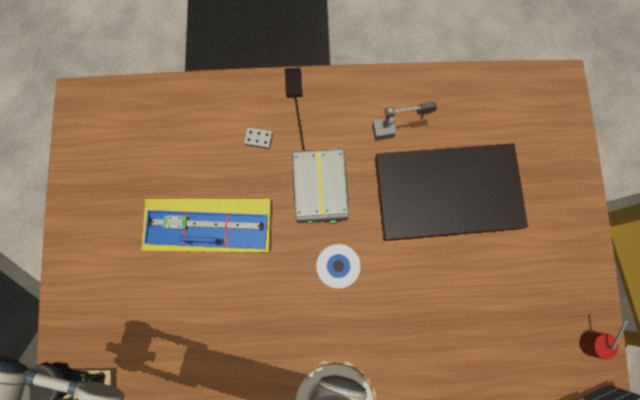

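View pics/side0.png

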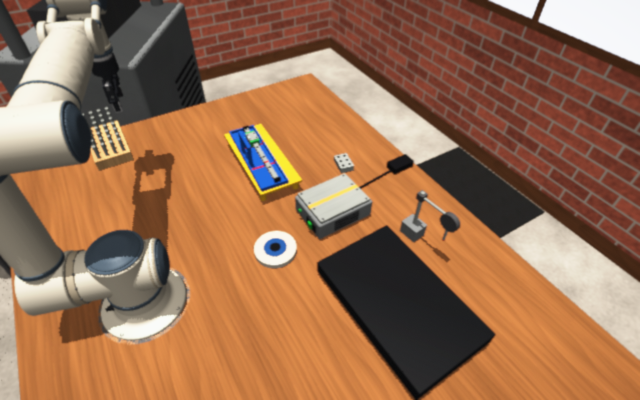

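```bash
python3 - <<'E'
from h import *
for n in('top','side'):
    c=cap(n)
    for t in ['tray','stand','tray_handle']:
        d=r.trace(t,n)
        if not d: continue
        P=cloud(c,d[0]['mask'])
        for lo,hi,nm in((.062,.075,'rim/floor'),(.064,.067,'rim'),(.068,.074,'rail'),(.125,.155,'handle')):
            T=P[(P[:,2]>lo)&(P[:,2]<hi)]
            if len(T)>20:
                (cx,cy),s,a=cv2.minAreaRect((T[:,:2]*1000).astype(np.float32)); print(n,t,nm,len(T),np.round([cx,cy,*s,a],1),'z',np.round(np.median(T[:,2]),4))
    # everything at handle height in tray area
    P=cloud(c,np.ones((400,640),bool))
    T=P[(P[:,2]>.13)&(P[:,2]<.16)&(abs(P[:,0]-.47)<.09)&(abs(P[:,1]-.34)<.1)]
    if len(T)>20:
        m=T[:,:2].mean(0);u=np.linalg.svd(T[:,:2]-m,full_matrices=0)[2][0]
        (cx,cy),s,a=cv2.minAreaRect((T[:,:2]*1000).astype(np.float32));print(n,'bar',len(T),np.round([cx,cy,*s,a],1),u,np.median(T[:,2]))
E
```

```text
top tray rim/floor 1060 [486.5 341.4 341.7  97.2  85.8] z 0.0676
top tray rim 316 [486.5 341.4 341.7  96.9  85.9] z 0.0657
top tray rail 462 [485.9 340.7 339.6  96.1  85.9] z 0.0704
top tray handle 199 [450.4 343.5  99.9  12.7  86. ] z 0.1432
top tray_handle rim/floor 1011 [486.3 341.4 341.8  96.7  85.7] z 0.0678
top tray_handle rim 291 [486.2 341.  341.1  96.5  85.8] z 0.0657
top tray_handle rail 458 [485.6 340.7 339.6  95.3  85.9] z 0.0704
top tray_handle handle 199 [450.4 343.5  99.9  12.7  86. ] z 0.1432
top bar 192 [450.4 343.5  99.9  12.7  86. ] [-0.06573353 -0.99783721] 0.14348690198718184
side tray rim/floor 490 [485.1 336.4 344.2  97.3  85.4] z 0.0667
side tray rim 133 [484.9 334.1 338.2  95.9  85.7] z 0.0653
side tray rail 165 [477.9 339.9 324.3  68.7  84.6] z 0.0702
side tray handle 103 [448.7 337.5 101.8  12.   86.7] z 0.1406
side tray_handle rim/floor 491 [484.9 335.2 341.9  97.2  85.6] z 0.0666
side tray_handle rim 137 [484.9 334.1 338.2  95.9  85.7] z 0.0653
side tray_handle rail 163 [477.6 337.7 319.9  68.7  84.6] z 0.0702
side tray_handle handle 103 [448.7 337.5 101.8  12.   86.7] z 0.1406
side bar 90 [448.8 336.7 100.2  11.6  87.3] [-0.05434335 -0.99852231] 0.14075019544336353
```

The top view shows the tray on the yellow stand (cols 145–270, rows 200–250), with the carriage near its left, +y, end at about (row 222, col 175). The demagnetiser strip runs along col 320 and the black plate is at cols 378–525. The side view agrees, and nothing stands in the path between them.

```bash
cat >> h.py <<'E'
def Rt(yaw,pitch=0,roll=0):
    # tool x = tray y, tool y = tray x, z down ; pitch = +t about tray x ; roll about tray y
    B=np.array([[0,1,0],[1,0,0],[0,0,-1.]])
    return R.from_euler('z',yaw).as_matrix()@B@R.from_euler('y',pitch).as_matrix()@R.from_euler('x',roll).as_matrix()
def plan(pos,Rm,n,jaw,start=None,ease=True):
    s=r.state() if start is None else start
    p0,R0=(np.array(s['position']),rot(s['orientation'])) if start is None else start
    w=R.from_matrix(R0.T@Rm).as_rotvec(); out=[]; p,Q=p0,R0
    for i in range(1,n+1):
        f=i/n; f=f*f*(3-2*f) if ease else f
        Pn=p0+f*(np.array(pos)-p0); Qn=R0@R.from_rotvec(w*f).as_matrix()
        out.append(np.r_[R.from_matrix(Q.T@Qn).as_rotvec(),Q.T@(Pn-p),jaw]); p,Q=Pn,Qn
    for i in range(0,n,5): print([[round(float(v),4)+0 for v in q] for q in out[i:i+5]])
def stat():
    s=r.state(); M=rot(s['orientation'])
    print('t%.2f'%s['t'],'p',np.round(s['position'],4),'yaw %.4f'%np.arctan2(M[1,1],M[0,1]),'zaxis',np.round(M[:,2],4),'tilt(y-up) %.4f'%M[2,0],'sag %.4f'%-M[2,1],'F',np.round(s['ft_force'],2),'T',np.round(s['torque'],2),'op %.4f'%s['opening'],'gf %.1f'%s['grip_force'])
E
python3 - <<'E'
from h import *
stat()
plan([.450,.342,.20],Rt(-.068),10,.06)
E
```

```text
t1.60 p [0.1373 0.5841 0.2313] yaw 1.3400 zaxis [ 0.  0. -1.] tilt(y-up) -0.0000 sag -0.0000 F [-0.96 -0.15  0.08] T [ 0.   -0.    0.01] op 0.0850 gf 0.0
[[0.0, 0.0, 0.0394, -0.0101, -0.0046, 0.0009, 0.06], [0.0, 0.0, 0.107, -0.0278, -0.0114, 0.0024, 0.06], [0.0, 0.0, 0.1577, -0.0426, -0.0123, 0.0035, 0.06], [0.0, 0.0, 0.1915, -0.0534, -0.0066, 0.0043, 0.06], [0.0, 0.0, 0.2084, -0.0584, 0.004, 0.0046, 0.06]]
[[0.0, 0.0, 0.2084, -0.0563, 0.016, 0.0046, 0.06], [0.0, 0.0, 0.1915, -0.0476, 0.025, 0.0043, 0.06], [0.0, 0.0, 0.1577, -0.0346, 0.0277, 0.0035, 0.06], [0.0, 0.0, 0.107, -0.0202, 0.0223, 0.0024, 0.06], [0.0, 0.0, 0.0394, -0.0065, 0.0089, 0.0009, 0.06]]
```

```bash
python3 - <<'E'
from h import *
plan([.450,.342,.20],Rt(-.068),10,.06,ease=False)
E
```

```text
[[0.0, 0.0, 0.1408, -0.036, -0.0164, 0.0031, 0.06], [0.0, 0.0, 0.1408, -0.0379, -0.0112, 0.0031, 0.06], [0.0, 0.0, 0.1408, -0.0391, -0.0058, 0.0031, 0.06], [0.0, 0.0, 0.1408, -0.0396, -0.0002, 0.0031, 0.06], [0.0, 0.0, 0.1408, -0.0392, 0.0053, 0.0031, 0.06]]
[[0.0, 0.0, 0.1408, -0.0381, 0.0108, 0.0031, 0.06], [0.0, 0.0, 0.1408, -0.0362, 0.016, 0.0031, 0.06], [0.0, 0.0, 0.1408, -0.0336, 0.0209, 0.0031, 0.06], [0.0, 0.0, 0.1408, -0.0303, 0.0254, 0.0031, 0.06], [0.0, 0.0, 0.1408, -0.0264, 0.0294, 0.0031, 0.06]]
```

Emit:
{"name": "move_arm", "arguments": {"motion": [[0,0,0.141,-0.036,-0.0164,0.003,0.06],[0,0,0.141,-0.038,-0.011,0.003,0.06],[0,0,0.141,-0.039,-0.006,0.003,0.06],[0,0,0.141,-0.0395,0,0.003,0.06],[0,0,0.141,-0.039,0.0055,0.003,0.06]]}}

```text
t: 2.22
position: [0.2945, 0.4626, 0.2163]
orientation: [1.423, 2.801, 0.001]
ft_force: [0.4, 0.0, -0.6]
opening: 0.0598
grip_force: 0.0
```

Emit:
{"name": "move_arm", "arguments": {"motion": [[0,0,0.141,-0.038,0.011,0.003,0.06],[0,0,0.141,-0.036,0.016,0.003,0.06],[0,0,0.141,-0.0335,0.021,0.003,0.06],[0,0,0.141,-0.03,0.0255,0.003,0.06],[0,0,0.141,-0.0265,0.0295,0.003,0.06]]}}

```text
t: 2.85
position: [0.4509, 0.3419, 0.2013]
orientation: [2.303, 2.137, 0.0]
ft_force: [0.6, 0.1, 0.3]
opening: 0.0599
grip_force: 0.0
```

```bash
python3 - <<'E'
from h import *
c=cap('top','top1.png'); stat()
P=cloud(c,np.ones((400,640),bool))
T=P[(P[:,2]>.125)&(P[:,2]<.155)&(abs(P[:,0]-.47)<.09)&(abs(P[:,1]-.34)<.1)]
(cx,cy),s,a=cv2.minAreaRect((T[:,:2]*1000).astype(np.float32));print(np.round([cx,cy,*s,a],1))
plan([.450,.342,.111],Rt(-.068),10,.06)
E
```

```text
t2.90 p [0.4541 0.3387 0.2004] yaw -0.0841 zaxis [ 0.0017 -0.0028 -1.    ] tilt(y-up) -0.0027 sag -0.0020 F [ 1.37 -2.81 -0.74] T [-0.08  0.05 -0.07] op 0.0599 gf 0.0
[448.4 318.4  48.8  12.7  84.3]
[[0.0001, 0.0001, -0.0005, 0.0001, -0.0001, 0.0025, 0.06], [0.0001, 0.0002, -0.0012, 0.0002, -0.0003, 0.0068, 0.06], [0.0002, 0.0003, -0.0018, 0.0004, -0.0005, 0.01, 0.06], [0.0003, 0.0004, -0.0022, 0.0004, -0.0006, 0.0122, 0.06], [0.0003, 0.0004, -0.0024, 0.0005, -0.0007, 0.0132, 0.06]]
[[0.0003, 0.0004, -0.0024, 0.0005, -0.0007, 0.0132, 0.06], [0.0003, 0.0004, -0.0022, 0.0004, -0.0006, 0.0122, 0.06], [0.0002, 0.0003, -0.0018, 0.0003, -0.0005, 0.01, 0.06], [0.0001, 0.0002, -0.0012, 0.0002, -0.0003, 0.0068, 0.06], [0.0001, 0.0001, -0.0005, 0.0001, -0.0001, 0.0025, 0.06]]
```

Emit:
{"name": "move_arm", "arguments": {"motion": [[0,0,0,0,0,0.004,0.06],[0,0,0,0,0,0.014,0.06],[0,0,0,0,0,0.02,0.06],[0,0,0,0,0,0.02,0.06],[0,0,0,0,0,0.016,0.055]]}}

```text
t: 3.52
position: [0.4491, 0.3428, 0.1249]
orientation: [-2.297, -2.143, 0.003]
ft_force: [-0.5, 0.7, -0.2]
opening: 0.0551
grip_force: 0.0
```

Emit:
{"name": "move_arm", "arguments": {"motion": [[0,0,0,0,0,0.01,0.05],[0,0,0,0,0,0.004,0.045],[0,0,0,0,0,0.002,0.045],[0,0,0,0,0,0,0.045],[0,0,0,0,0,0,0.045]]}}

```text
t: 4.15
position: [0.4502, 0.343, 0.1119]
orientation: [2.298, 2.142, 0.002]
ft_force: [-0.9, -0.6, -0.4]
opening: 0.0449
grip_force: 0.0
```

```bash
python3 - <<'E'
from h import *
c=cap('side'); stat()
v,u=170,256
cv2.imwrite('pics/s2.png',cv2.resize(c['pixels'][60:240,160:400,::-1],None,fx=3,fy=3))
E
```

```text
t4.20 p [0.4502 0.343  0.1119] yaw -0.0701 zaxis [ 8.e-04  6.e-04 -1.e+00] tilt(y-up) 0.0006 sag -0.0008 F [ 0.97  0.15 -1.27] T [-0.02 -0.01  0.01] op 0.0447 gf 0.0
```

View pics/s2.png

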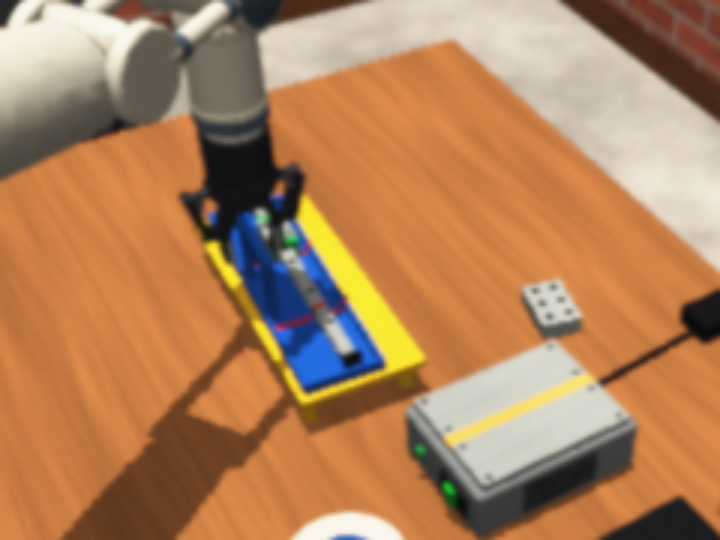

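The fingers straddle the handle bar (crop about (250,225)) and the carriage stays clear beyond them. I'm closing the gripper.

Emit:
{"name": "move_arm", "arguments": {"motion": [[0,0,0,0,0,0,0.03],[0,0,0,0,0,0,0.018],[0,0,0,0,0,0,0.005],[0,0,0,0,0,0,0],[0,0,0,0,0,0,0]], "grip_force": 110}}

```text
t: 4.82
position: [0.4505, 0.3428, 0.1118]
orientation: [2.298, 2.142, 0.002]
ft_force: [3.5, 0.1, 2.4]
opening: 0.0108
grip_force: 107.8
```

```bash
cat >> h.py <<'E'
def tray(n,verbose=True,save=None):
    """fit tray pose from rail-axis / carriage in camera n; prints carriage place in tray y"""
    c=cap(n,save); out={}
    P=cloud(c,np.ones((400,640),bool)); px=c['pixels'].reshape(-1,3)
    return c
E
python3 - <<'E'
from h import *
stat()
for n in('top','side'):
    c=cap(n)
    for t in('carriage','tray'):
        for k in r.trace(t,n)[:2]:
            P=cloud(c,k['mask']); print(n,t,round(k['confidence'],2),k['mask'].sum(),np.round(k['position']),np.round(np.median(P,0),4),np.round(np.percentile(P,[2,98],axis=0),3).tolist())
    im=c['pixels'].astype(int); g=(im[...,1]>im[...,0]+40)&(im[...,1]>im[...,2]+40); rd=(im[...,0]>im[...,1]+60)&(im[...,0]>im[...,2]+40)
    for nm,m in(('green',g),('red',rd)):
        P=cloud(c,m); P=P[(P[:,2]>.04)&(P[:,1]>.15)]
        lab=cv2.connectedComponentsWithStats(m.astype(np.uint8))
        print(nm,[(np.round(lab[3][i]).tolist(),int(lab[2][i,4])) for i in range(1,lab[0]) if lab[2][i,4]>3 and 120<lab[3][i][0]<300])
stat()
E
```

```text
t4.83 p [0.4505 0.3428 0.1118] yaw -0.0703 zaxis [ 1.3e-03  4.0e-04 -1.0e+00] tilt(y-up) 0.0005 sag -0.0013 F [3.54 0.13 2.41] T [-0.1  -0.36 -0.16] op 0.0108 gf 107.8
top tray 0.69 2301 [230. 235.] [0.4809 0.2589 0.0573] [[0.429, 0.173, 0.05], [0.529, 0.35, 0.143]]
green []
red [([227.0, 218.0], 8), ([226.0, 239.0], 20)]
side tray 0.7 1587 [162. 259.] [0.48   0.2907 0.0573] [[0.429, 0.168, 0.049], [0.533, 0.448, 0.141]]
green [([253.0, 141.0], 26), ([300.0, 209.0], 11)]
red [([183.0, 0.0], 7), ([191.0, 2.0], 53), ([204.0, 0.0], 8), ([261.0, 1.0], 23), ([281.0, 5.0], 108), ([212.0, 8.0], 175), ([191.0, 12.0], 56), ([294.0, 12.0], 134), ([220.0, 16.0], 4), ([229.0, 17.0], 11), ([200.0, 21.0], 150), ([243.0, 23.0], 113), ([222.0, 27.0], 71), ([257.0, 30.0], 143), ([295.0, 30.0], 116), ([205.0, 30.0], 20), ([195.0, 33.0], 56), ([240.0, 32.0], 8), ([270.0, 37.0], 10), ([262.0, 38.0], 13), ([283.0, 42.0], 115), ([255.0, 39.0], 4), ([197.0, 43.0], 19), ([263.0, 47.0], 73), ([197.0, 51.0], 6), ([203.0, 63.0], 19), ([162.0, 178.0], 14713), ([230.0, 128.0], 4), ([274.0, 160.0], 4), ([253.0, 168.0], 4), ([240.0, 191.0], 535)]
t5.12 p [0.4504 0.3428 0.1117] yaw -0.0702 zaxis [ 1.2e-03  3.0e-04 -1.0e+00] tilt(y-up) 0.0004 sag -0.0012 F [4.36 0.09 3.56] T [-0.11 -0.59 -0.15] op 0.0104 gf 108.1
```

```bash
cat >> h.py <<'E'
G=np.array([-.050,-.001,.0617])  # TCP in tray frame at grip
def car(n,save=None):
    s=r.state(); c=cap(n,save); M=rot(s['orientation']); B=np.array([[0,1,0],[1,0,0],[0,0,-1.]]); Rw=M@B
    o=np.array(s['position'])-Rw@G
    P=(cloud(c,np.ones((400,640),bool))-o)@Rw; v=c['depth'].ravel()[c['depth'].ravel()>0]
    col=c['pixels'].reshape(-1,3)[c['depth'].ravel()>0].astype(int)
    blue=(col[:,2]>col[:,0]+50)&(col[:,2]>col[:,1]+30)
    near=(P[:,0]>-.08)&(P[:,0]<.055)&(abs(P[:,1])<.2)
    b=P[near&blue&(P[:,2]>-.02)&(P[:,2]<.04)]
    rim=b[(b[:,0]>.02)|(b[:,0]<-.06)|1>0]
    f=b[(b[:,0]>-.045)&(b[:,0]<.025)]  # floor
    A=np.c_[f[:,:2],np.ones(len(f))]; w=np.ones(len(f),bool)
    for _ in range(6):
        q=np.linalg.lstsq(A[w],f[w,2],rcond=None)[0]; e=f[:,2]-A@q; w=abs(e)<max(.0015,1.5*np.std(e[w])) 
    h=P[:,2]-P[:,:2]@q[:2]-q[2]+.005
    k=P[near&(h>.026)&(h<.038)&(abs(P[:,0])<.022)]
    ry=np.percentile(b[:,1],[1,99]) if len(b) else [0,0]
    ky=np.percentile(k[:,1],[3,97]) if len(k)>5 else [0,0]
    ec=b[(b[:,2]>-.01)]
    g=P[near&(col[:,1]>col[:,0]+40)&(col[:,1]>col[:,2]+40)&(h<.04)&(h>.005)]
    print(n,'t%.2f'%s['t'],'tray org',np.round(o,4),'floor slope x,y %.4f %.4f z0 %.4f n%d'%(*q,w.sum()),'blue y',np.round(ry,4),'carr y',np.round(ky,4),'mid %.4f x %.4f n%d'%(ky.mean() if len(k)>5 else 9,np.median(k[:,0]) if len(k) else 9,len(k)),'green',np.round(np.percentile(g[:,1],[5,50,95]),3) if len(g)>3 else '')
E
python3 - <<'E'
from h import *
car('side');car('top');stat()
E
```

```text
side t5.12 tray org [0.5005 0.3403 0.0501] floor slope x,y 0.0005 -0.0053 z0 0.0035 n282 blue y [-0.174   0.1606] carr y [-0.1649  0.081 ] mid -0.0419 x -0.0018 n66 green [0.044 0.052 0.057]
top t5.17 tray org [0.5005 0.3403 0.0501] floor slope x,y 0.0181 -0.0089 z0 0.0049 n423 blue y [-0.1684  0.0169] carr y [-0.1586 -0.005 ] mid -0.0818 x -0.0023 n17 green 
t5.22 p [0.4504 0.3428 0.1118] yaw -0.0702 zaxis [ 1.2e-03  3.0e-04 -1.0e+00] tilt(y-up) 0.0004 sag -0.0012 F [ 5.12 -0.99  4.66] T [-0.18 -0.65 -0.21] op 0.0104 gf 108.1
```

Emit:
{"name": "move_arm", "arguments": {"motion": [[0,0,0,0,0,-0.004,0],[0,0.008,0,0,0,-0.009,0],[0,0.01,0,0,0,-0.014,0],[0,0,0,0,0,-0.014,0],[0,0,0,0,0,-0.01,0]]}}

```text
t: 5.85
position: [0.4502, 0.3424, 0.164]
orientation: [-2.289, -2.134, -0.023]
ft_force: [-0.4, 0.4, -7.4]
opening: 0.0105
grip_force: 107.4
```

```bash
sed -i 's/(abs(P\[:,0\])<.022)\]/(abs(P[:,0])<.022)\&(abs(P[:,1])<.15)]/' h.py; python3 - <<'E'
from h import *
stat();car('side')
E
```

```text
t5.85 p [0.4502 0.3424 0.164 ] yaw -0.0701 zaxis [ 0.0025  0.0188 -0.9998] tilt(y-up) 0.0189 sag -0.0012 F [-0.41  0.4  -7.45] T [-0.24  0.31  0.  ] op 0.0105 gf 107.4
side t5.85 tray org [0.5003 0.3411 0.1024] floor slope x,y 0.0073 -0.0078 z0 0.0035 n289 blue y [-0.174   0.1551] carr y [0.043  0.0828] mid 0.0629 x 0.0002 n70 green [0.043 0.047 0.055]
```

Emit:
{"name": "move_arm", "arguments": {"motion": [[0,0,0,0,0,-0.002,0],[0,0,0,0,0,-0.004,0],[0,0,0,0,0,-0.003,0],[0,0,0,0,0,-0.001,0],[0,-0.008,0,0,0,0,0]]}}

```text
t: 6.52
position: [0.45, 0.342, 0.1723]
orientation: [-2.293, -2.138, -0.011]
ft_force: [0.0, 0.2, -7.4]
opening: 0.0102
grip_force: 107.2
```

```bash
python3 - <<'E'
from h import *
stat();car('side');car('side')
E
```

```text
t6.53 p [0.45   0.342  0.1723] yaw -0.0701 zaxis [ 7.0e-04  9.7e-03 -1.0e+00] tilt(y-up) 0.0097 sag -0.0001 F [ 0.03  0.17 -7.43] T [-0.12  0.34  0.03] op 0.0102 gf 107.2
side t6.53 tray org [0.5    0.3401 0.1106] floor slope x,y 0.0079 -0.0095 z0 0.0033 n292 blue y [-0.1739  0.1463] carr y [0.0002 0.0604] mid 0.0303 x -0.0028 n124 green [0.    0.005 0.067]
side t6.58 tray org [0.4999 0.3402 0.1104] floor slope x,y 0.0136 -0.0051 z0 0.0038 n285 blue y [-0.1741  0.1432] carr y [-0.0053  0.0559] mid 0.0253 x -0.0028 n124 green [-0.005  0.001  0.057]
```

Emit:
{"name": "move_arm", "arguments": {"motion": [[0,-0.028,0,0,0,0,0],[0,0,0,0,0,0,0],[0,0,0,0,0,0,0],[0,0,0,0,0,0,0],[0,0.012,0,0,0,0,0]]}}

```text
t: 7.25
position: [0.4499, 0.3422, 0.1723]
orientation: [2.295, 2.14, -0.006]
ft_force: [-1.0, 0.0, -8.1]
opening: 0.0098
grip_force: 107.3
```

```bash
python3 - <<'E'
from h import *
stat();car('side');car('side')
E
```

```text
t7.25 p [0.4499 0.3422 0.1723] yaw -0.0698 zaxis [-4.0e-04 -5.4e-03 -1.0e+00] tilt(y-up) -0.0054 sag 0.0001 F [-0.97  0.05 -8.14] T [ 0.02  0.33 -0.01] op 0.0098 gf 107.3
side t7.25 tray org [0.4998 0.3394 0.1105] floor slope x,y 0.0059 -0.0056 z0 0.0033 n279 blue y [-0.1741  0.1514] carr y [-0.0421  0.0207] mid -0.0107 x -0.0039 n129 green [-0.043 -0.037  0.019]
side t7.30 tray org [0.4999 0.3392 0.1106] floor slope x,y 0.0130 -0.0056 z0 0.0034 n257 blue y [-0.1738  0.1494] carr y [-0.0407  0.0203] mid -0.0102 x -0.0036 n129 green [-0.041 -0.037  0.021]
```

Emit:
{"name": "move_arm", "arguments": {"motion": [[0,0.0055,0,0,0,0,0],[0,0,0,0,0,0,0],[0,0,0,0,0,0,0],[0,0,0,0,0,0,0],[0,0,0,0,0,0,0]]}}

```text
t: 7.98
position: [0.4499, 0.3421, 0.1722]
orientation: [2.298, 2.142, -0.001]
ft_force: [0.8, -0.2, -7.5]
opening: 0.0106
grip_force: 107.4
```

```bash
python3 - <<'E'
from h import *
stat();car('side');car('top');car('side','side3.png')
E
```

```text
t7.97 p [0.4499 0.3421 0.1722] yaw -0.0700 zaxis [-0.e+00 -5.e-04 -1.e+00] tilt(y-up) -0.0005 sag -0.0000 F [ 0.84 -0.17 -7.5 ] T [-0.   0.3 -0. ] op 0.0106 gf 107.4
side t7.97 tray org [0.4999 0.3396 0.1105] floor slope x,y 0.0087 -0.0039 z0 0.0033 n289 blue y [-0.1729  0.1469] carr y [-0.0383  0.0251] mid -0.0066 x -0.0032 n132 green [-0.04  -0.034  0.024]
top t8.03 tray org [0.4999 0.3396 0.1105] floor slope x,y 0.0005 -0.0018 z0 0.0053 n406 blue y [-0.1686  0.0154] carr y [-0.0333  0.0096] mid -0.0118 x -0.0013 n221 green [-0.032 -0.03  -0.028]
side t8.07 tray org [0.4998 0.3396 0.1105] floor slope x,y -0.0009 -0.0065 z0 0.0031 n300 blue y [-0.1738  0.1476] carr y [-0.0381  0.0232] mid -0.0075 x -0.0031 n135 green [-0.039 -0.034  0.023]
```

View pics/side3.png

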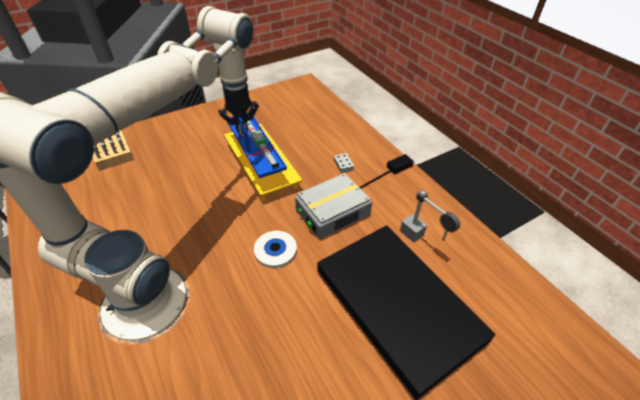

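The side view shows the tray in the air above the stand at about (row 150, col 258), with the carriage mid-rail. It is at rest near y ≈ -1.5 mm.

```bash
cat >> h.py <<'E'
def carry(p0,yaw0,p1,yaw1,n):
    p0,p1=map(np.array,(p0,p1)); T=n/8; p,Q=p0,Rt(yaw0); rows=[]
    for i in range(1,n+1):
        u=i/n; f=10*u**3-15*u**4+6*u**5; a=(60*u-180*u**2+120*u**3)/T**2
        y=yaw0+f*(yaw1-yaw0); ay=a*((p1-p0)@np.array([-np.sin(y),np.cos(y),0]))
        Pn=p0+f*(p1-p0); Qn=Rt(y,-ay/9.81)
        rows.append(np.r_[R.from_matrix(Q.T@Qn).as_rotvec(),Q.T@(Pn-p),0]); p,Q=Pn,Qn
    for i in range(0,n,5): print([[round(float(v),4)+0 for v in q] for q in rows[i:i+5]])
E
python3 - <<'E'
from h import *
stat()
carry([.4499,.3421,.1722],-.07,[.551,.015,.1725],.03,40)
E
```

```text
t8.12 p [0.4499 0.3421 0.1722] yaw -0.0700 zaxis [-1.e-04 -6.e-04 -1.e+00] tilt(y-up) -0.0006 sag 0.0000 F [-0.32 -0.07 -7.88] T [0.07 0.37 0.  ] op 0.0105 gf 107.4
[[0.0, 0.0018, 0.0, 0.0, 0.0, 0.0, 0.0], [0.0, 0.0015, -0.0001, -0.0003, 0.0001, 0.0, 0.0], [0.0, 0.0013, -0.0003, -0.0008, 0.0003, 0.0, 0.0], [0.0, 0.001, -0.0005, -0.0015, 0.0006, 0.0, 0.0], [0.0, 0.0008, -0.0007, -0.0024, 0.0009, 0.0, 0.0]]
[[0.0, 0.0006, -0.0011, -0.0034, 0.0013, 0.0, 0.0], [0.0, 0.0004, -0.0014, -0.0044, 0.0017, 0.0, 0.0], [0.0, 0.0002, -0.0017, -0.0056, 0.0021, 0.0, 0.0], [0.0, 0.0, -0.0021, -0.0067, 0.0026, -0.0001, 0.0], [0.0, -0.0002, -0.0025, -0.0079, 0.003, -0.0001, 0.0]]
[[0.0, -0.0003, -0.0028, -0.009, 0.0034, -0.0001, 0.0], [0.0, -0.0004, -0.0031, -0.0101, 0.0038, -0.0001, 0.0], [0.0, -0.0006, -0.0035, -0.0111, 0.0041, -0.0001, 0.0], [0.0, -0.0007, -0.0037, -0.0121, 0.0044, -0.0001, 0.0], [0.0, -0.0008, -0.004, -0.0129, 0.0047, -0.0001, 0.0]]
[[0.0, -0.0008, -0.0042, -0.0136, 0.0049, -0.0001, 0.0], [0.0, -0.0009, -0.0044, -0.0142, 0.005, -0.0001, 0.0], [0.0, -0.0009, -0.0045, -0.0147, 0.0051
[... 444 characters left out ...]
0037, -0.0123, 0.0037, 0.0001, 0.0], [0.0, -0.0006, -0.0035, -0.0114, 0.0034, 0.0001, 0.0], [0.0, -0.0005, -0.0031, -0.0103, 0.003, 0.0001, 0.0], [0.0, -0.0003, -0.0028, -0.0092, 0.0027, 0.0001, 0.0]]
[[0.0, -0.0002, -0.0025, -0.0081, 0.0023, 0.0001, 0.0], [0.0, 0.0, -0.0021, -0.0069, 0.002, 0.0, 0.0], [0.0, 0.0002, -0.0017, -0.0057, 0.0016, 0.0, 0.0], [0.0, 0.0004, -0.0014, -0.0046, 0.0013, 0.0, 0.0], [0.0, 0.0006, -0.0011, -0.0035, 0.001, 0.0, 0.0]]
[[0.0, 0.0008, -0.0007, -0.0025, 0.0007, 0.0, 0.0], [0.0, 0.0011, -0.0005, -0.0016, 0.0004, 0.0, 0.0], [0.0, 0.0013, -0.0003, -0.0009, 0.0002, 0.0, 0.0], [0.0, 0.0016, -0.0001, -0.0003, 0.0001, 0.0, 0.0], [0.0, 0.0019, 0.0, 0.0, 0.0, 0.0, 0.0]]
```

Emit:
{"name": "move_arm", "arguments": {"motion": [[0,0.002,0,0,0,0,0],[0,0.0017,-0.0001,-0.0003,0.0001,0,0],[0,0.0014,-0.0003,-0.0008,0.0003,0,0],[0,0.001,-0.0005,-0.0015,0.0006,0,0],[0,0.0008,-0.0007,-0.0024,0.0009,0,0]]}}

```text
t: 8.75
position: [0.4515, 0.3368, 0.1723]
orientation: [-2.293, -2.141, -0.007]
ft_force: [-0.2, 0.0, -8.3]
opening: 0.0102
grip_force: 107.4
```

Emit:
{"name": "move_arm", "arguments": {"motion": [[0,0.0006,-0.0011,-0.0034,0.0013,0,0],[0,0.0004,-0.0014,-0.0044,0.0017,0,0],[0,0.0002,-0.0017,-0.0056,0.0021,0,0],[0,0,-0.0021,-0.0067,0.0026,-0.0001,0],[0,-0.0002,-0.0025,-0.0079,0.003,-0.0001,0]]}}

```text
t: 9.38
position: [0.4605, 0.3078, 0.1723]
orientation: [-2.283, -2.151, -0.009]
ft_force: [-0.2, 0.4, -7.4]
opening: 0.0103
grip_force: 107.3
```

Emit:
{"name": "move_arm", "arguments": {"motion": [[0,-0.0003,-0.0028,-0.009,0.0034,-0.0001,0],[0,-0.0004,-0.0031,-0.0101,0.0038,-0.0001,0],[0,-0.0006,-0.0035,-0.0111,0.0041,-0.0001,0],[0,-0.0007,-0.0037,-0.0121,0.0044,-0.0001,0],[0,-0.0008,-0.004,-0.0129,0.0047,-0.0001,0]]}}

```text
t: 10.0
position: [0.4781, 0.2512, 0.1724]
orientation: [-2.266, -2.172, -0.005]
ft_force: [-0.3, -0.5, -8.6]
opening: 0.0109
grip_force: 107.4
```

Emit:
{"name": "move_arm", "arguments": {"motion": [[0,-0.0008,-0.0042,-0.0136,0.0049,-0.0001,0],[0,-0.0009,-0.0044,-0.0142,0.005,-0.0001,0],[0,-0.0009,-0.0045,-0.0147,0.0051,-0.0001,0],[0,-0.001,-0.0046,-0.015,0.0051,0,0],[0,-0.001,-0.0047,-0.0152,0.0051,0,0]]}}

```text
t: 10.62
position: [0.5009, 0.1776, 0.1725]
orientation: [2.243, 2.199, 0.0]
ft_force: [-0.2, -0.7, -6.5]
opening: 0.0104
grip_force: 107.4
```

Emit:
{"name": "move_arm", "arguments": {"motion": [[0,-0.001,-0.0047,-0.0152,0.005,0,0],[0,-0.001,-0.0046,-0.0151,0.0049,0,0],[0,-0.001,-0.0045,-0.0148,0.0047,0,0],[0,-0.0009,-0.0044,-0.0144,0.0045,0,0],[0,-0.0009,-0.0042,-0.0138,0.0043,0,0]]}}

```text
t: 11.25
position: [0.5234, 0.1041, 0.1726]
orientation: [2.216, 2.222, -0.005]
ft_force: [0.9, -0.0, -8.0]
opening: 0.0107
grip_force: 107.4
```

Emit:
{"name": "move_arm", "arguments": {"motion": [[0,-0.0008,-0.004,-0.0131,0.004,0,0],[0,-0.0007,-0.0037,-0.0123,0.0037,0.0001,0],[0,-0.0006,-0.0035,-0.0114,0.0034,0.0001,0],[0,-0.0005,-0.0031,-0.0103,0.003,0.0001,0],[0,-0.0003,-0.0028,-0.0092,0.0027,0.0001,0]]}}

```text
t: 11.88
position: [0.5406, 0.0483, 0.1726]
orientation: [2.196, 2.239, -0.008]
ft_force: [-0.8, 0.6, -8.5]
opening: 0.0104
grip_force: 107.4
```

Emit:
{"name": "move_arm", "arguments": {"motion": [[0,-0.0002,-0.0025,-0.0081,0.0023,0.0001,0],[0,0,-0.0021,-0.0069,0.002,0,0],[0,0.0002,-0.0017,-0.0057,0.0016,0,0],[0,0.0004,-0.0014,-0.0046,0.0013,0,0],[0,0.0006,-0.0011,-0.0035,0.001,0,0]]}}

```text
t: 12.5
position: [0.5494, 0.0201, 0.1727]
orientation: [2.186, 2.249, -0.007]
ft_force: [-0.0, -0.2, -8.1]
opening: 0.0102
grip_force: 107.4
```

Emit:
{"name": "move_arm", "arguments": {"motion": [[0,0.0008,-0.0007,-0.0025,0.0007,0,0],[0,0.0011,-0.0005,-0.0016,0.0004,0,0],[0,0.0013,-0.0003,-0.0009,0.0002,0,0],[0,0.0016,-0.0001,-0.0003,0.0001,0,0],[0,0.0019,0,0,0,0,0]]}}

```text
t: 13.12
position: [0.5508, 0.0151, 0.1728]
orientation: [-2.188, -2.254, -0.0]
ft_force: [0.5, -0.3, -7.3]
opening: 0.0106
grip_force: 107.4
```

```bash
python3 - <<'E'
from h import *
stat();car('side');car('top');car('side','side4.png');stat()
E
```

```text
t13.12 p [0.5508 0.0151 0.1728] yaw 0.0299 zaxis [-0.e+00  1.e-04 -1.e+00] tilt(y-up) 0.0001 sag -0.0000 F [ 0.49 -0.25 -7.33] T [0.   0.39 0.02] op 0.0106 gf 107.4
side t13.12 tray org [0.6008 0.0176 0.1111] floor slope x,y 0.0019 -0.0022 z0 0.0038 n401 blue y [-0.1726  0.1641] carr y [-0.037   0.0229] mid -0.0071 x -0.0010 n160 green [-0.038 -0.035 -0.029]
top t13.18 tray org [0.6008 0.0176 0.111 ] floor slope x,y -0.0009 0.0010 z0 0.0053 n441 blue y [-0.1685  0.1674] carr y [0 0] mid 9.0000 x -0.0030 n5 green 
side t13.22 tray org [0.6008 0.0176 0.1111] floor slope x,y -0.0133 -0.0034 z0 0.0034 n407 blue y [-0.1727  0.1641] carr y [-0.0377  0.0214] mid -0.0081 x -0.0009 n159 green [-0.038 -0.034 -0.029]
t13.28 p [0.5509 0.0151 0.1728] yaw 0.0298 zaxis [ 0.  0. -1.] tilt(y-up) 0.0000 sag -0.0000 F [ 0.38  0.68 -7.68] T [-0.07  0.34 -0.02] op 0.0106 gf 107.4
```

View pics/side4.png

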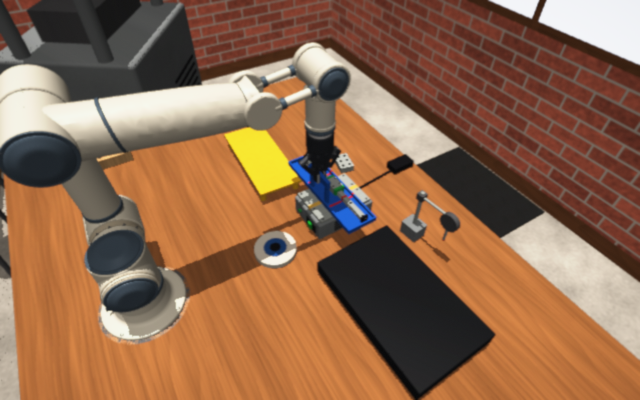

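The side view shows the tray over the demagnetiser (about row 195, col 335) with the carriage still mid-rail. Both cameras put the carriage about 3 mm short of the strip, so I'm nudging it 3 mm and then holding.

Emit:
{"name": "move_arm", "arguments": {"motion": [[0,0,0,0.0003,0,0,0],[0,0,0,0.0008,0,0.0003,0],[0,0,0,0.0008,0,0.0004,0],[0,0,0,0.0008,0,0.0003,0],[0,0,0,0.0003,0,0,0]]}}

```text
t: 13.9
position: [0.5507, 0.0181, 0.1717]
orientation: [-2.188, -2.254, 0.0]
ft_force: [-0.1, -0.4, -7.4]
opening: 0.0106
grip_force: 107.4
```

```bash
python3 - <<'E'
from h import *
car('side');stat();car('side')
E
```

```text
side t13.90 tray org [0.6007 0.0206 0.11  ] floor slope x,y 0.0013 -0.0027 z0 0.0038 n406 blue y [-0.1727  0.1637] carr y [-0.0373  0.022 ] mid -0.0076 x -0.0016 n159 green [-0.039 -0.034 -0.029]
t13.95 p [0.5508 0.0182 0.1717] yaw 0.0299 zaxis [-1.e-04  1.e-04 -1.e+00] tilt(y-up) 0.0001 sag 0.0001 F [ 1.2  -0.11 -7.74] T [-0.    0.39  0.04] op 0.0104 gf 107.4
side t13.95 tray org [0.6007 0.0207 0.11  ] floor slope x,y 0.0090 -0.0027 z0 0.0042 n416 blue y [-0.1728  0.164 ] carr y [-0.0372  0.0214] mid -0.0079 x -0.0008 n158 green [-0.038 -0.035 -0.029]
```

Emit:
{"name": "move_arm", "arguments": {"motion": [[0,0,0,0,0,0,0],[0,0,0,0,0,0,0],[0,0,0,0,0,0,0],[0,0,0,0,0,0,0],[0,0,0,0,0,0,0]]}}

```text
t: 14.62
position: [0.5508, 0.0181, 0.1718]
orientation: [2.188, 2.254, -0.0]
ft_force: [0.1, 0.2, -7.5]
opening: 0.0103
grip_force: 107.4
```

Emit:
{"name": "move_arm", "arguments": {"motion": [[0,0,0,0,0,0,0],[0,0,0,0,0,0,0],[0,0,0,0,0,0,0],[0,0,0,0,0,0,0],[0,0,0,0,0,0,0]]}}

```text
t: 15.25
position: [0.5508, 0.0181, 0.1717]
orientation: [2.188, 2.254, -0.0]
ft_force: [0.2, 0.6, -8.6]
opening: 0.0103
grip_force: 107.4
```

```bash
python3 - <<'E'
from h import *
car('side');stat();car('side')
E
```

```text
side t15.25 tray org [0.6007 0.0205 0.11  ] floor slope x,y 0.0102 -0.0017 z0 0.0042 n412 blue y [-0.1726  0.1638] carr y [-0.0373  0.0234] mid -0.0069 x -0.0011 n159 green [-0.037 -0.035 -0.029]
t15.30 p [0.5508 0.0181 0.1718] yaw 0.0298 zaxis [ 0. -0. -1.] tilt(y-up) -0.0000 sag -0.0000 F [-0.16  0.4  -7.33] T [ 0.02  0.32 -0.03] op 0.0110 gf 107.4
side t15.30 tray org [0.6007 0.0206 0.1101] floor slope x,y 0.0013 -0.0032 z0 0.0038 n413 blue y [-0.1725  0.1647] carr y [-0.037   0.0226] mid -0.0072 x -0.0011 n159 green [-0.037 -0.034 -0.028]
```

Emit:
{"name": "move_arm", "arguments": {"motion": [[0,0,0,0,0,0,0],[0,0,0,0,0,0,0],[0,0,0,0,0,0,0],[0,0,0,0,0,0,0],[0,0,0,0,0,0,0]]}}

```text
t: 15.98
position: [0.5508, 0.0181, 0.1717]
orientation: [-2.188, -2.254, 0.0]
ft_force: [0.4, 0.2, -8.0]
opening: 0.0103
grip_force: 107.4
```

Emit:
{"name": "move_arm", "arguments": {"motion": [[0,0,0,0,0,0,0],[0,0,0,0,0,0,0],[0,0,0,0,0,0,0],[0,0,0,0,0,0,0],[0,0,0,0,0,0,0]]}}

```text
t: 16.6
position: [0.5508, 0.0181, 0.1718]
orientation: [2.188, 2.254, 0.0]
ft_force: [-0.3, -0.9, -7.6]
opening: 0.0106
grip_force: 107.4
```

Emit:
{"name": "move_arm", "arguments": {"motion": [[0,0,0,0,0,0,0],[0,0,0,0,0,0,0],[0,0,0,0,0,0,0],[0,0,0,0,0,0,0],[0,0,0,0,0,0,0]]}}

```text
t: 17.23
position: [0.5507, 0.018, 0.1717]
orientation: [-2.188, -2.254, 0.0]
ft_force: [0.7, 0.5, -7.4]
opening: 0.01
grip_force: 107.4
```

Emit:
{"name": "move_arm", "arguments": {"motion": [[0,0,0,0,0,0,0],[0,0,0,0,0,0,0],[0,0,0,0,0,0,0],[0,0,0,0,0,0,0],[0,0,0,0,0,0,0]]}}

```text
t: 17.85
position: [0.5508, 0.0181, 0.1718]
orientation: [2.188, 2.254, 0.0]
ft_force: [-0.3, 0.8, -7.2]
opening: 0.0104
grip_force: 107.4
```

Emit:
{"name": "move_arm", "arguments": {"motion": [[0,0,0,0,0,0,0],[0,0,0,0,0,0,0],[0,0,0,0,0,0,0],[0,0,0,0,0,0,0],[0,0,0,0,0,0,0]]}}

```text
t: 18.48
position: [0.5508, 0.0181, 0.1717]
orientation: [2.188, 2.254, -0.0]
ft_force: [0.6, 0.2, -6.8]
opening: 0.0105
grip_force: 107.4
```

Emit:
{"name": "move_arm", "arguments": {"motion": [[0,0,0,0,0,0,0],[0,0,0,0,0,0,0],[0,0,0,0,0,0,0],[0,0,0,0,0,0,0],[0,0,0,0,0,0,0]]}}

```text
t: 19.1
position: [0.5508, 0.0181, 0.1717]
orientation: [2.188, 2.254, -0.0]
ft_force: [-0.2, 0.4, -7.3]
opening: 0.0105
grip_force: 107.4
```

Emit:
{"name": "move_arm", "arguments": {"motion": [[0,0,0,0,0,0,0],[0,0,0,0,0,0,0],[0,0,0,0,0,0,0],[0,0,0,0,0,0,0],[0,0,0,0,0,0,0]]}}

```text
t: 19.73
position: [0.5508, 0.0181, 0.1717]
orientation: [2.188, 2.254, -0.0]
ft_force: [-0.1, 0.8, -7.0]
opening: 0.011
grip_force: 107.4
```

Emit:
{"name": "move_arm", "arguments": {"motion": [[0,0,0,0,0,0,0],[0,0,0,0,0,0,0],[0,0,0,0,0,0,0],[0,0,0,0,0,0,0],[0,0,0,0,0,0,0]]}}

```text
t: 20.35
position: [0.5507, 0.018, 0.1717]
orientation: [-2.188, -2.254, 0.0]
ft_force: [0.6, -0.5, -7.8]
opening: 0.0106
grip_force: 107.4
```

```bash
python3 - <<'E'
from h import *
car('side');stat()
carry([.5508,.0181,.1718],.03,[.5365,-.359,.1718],.042,45)
E
```

```text
side t20.35 tray org [0.6007 0.0205 0.11  ] floor slope x,y 0.0105 -0.0022 z0 0.0042 n409 blue y [-0.1725  0.1638] carr y [-0.0367  0.0232] mid -0.0067 x -0.0005 n158 green [-0.038 -0.035 -0.03 ]
t20.40 p [0.5508 0.0181 0.1718] yaw 0.0298 zaxis [ 0. -0. -1.] tilt(y-up) -0.0000 sag -0.0000 F [ 0.56  0.08 -7.16] T [-0.01  0.32 -0.  ] op 0.0105 gf 107.4
[[0.0, 0.0015, 0.0, 0.0, 0.0, 0.0, 0.0], [0.0, 0.0013, 0.0, -0.0003, 0.0, 0.0, 0.0], [0.0, 0.0011, 0.0, -0.0007, 0.0, 0.0, 0.0], [0.0, 0.0009, 0.0, -0.0013, -0.0001, 0.0, 0.0], [0.0, 0.0007, -0.0001, -0.002, -0.0001, 0.0, 0.0]]
[[0.0, 0.0006, -0.0001, -0.0029, -0.0002, 0.0, 0.0], [0.0, 0.0004, -0.0001, -0.0038, -0.0003, 0.0, 0.0], [0.0, 0.0003, -0.0002, -0.0048, -0.0003, 0.0, 0.0], [0.0, 0.0001, -0.0002, -0.0059, -0.0004, 0.0, 0.0], [0.0, 0.0, -0.0002, -0.007, -0.0005, 0.0, 0.0]]
[[0.0, -0.0001, -0.0003, -0.008, -0.0006, -0.0001, 0.0], [0.0, -0.0002, -0.0003, -0.0091, -0.0006, -0.0001, 0.0], [0.0, -0.0003, -0.0003, -0.0101, -0.0007, -0.0001, 0.0], [0.0, -0.0004, -0.0004, -0.0111, -0.0008, -0.0001, 0.0], [0.0, -0.0005, -0.0004, -0.012, -0
[... 905 characters left out ...]
04, -0.0004, -0.0111, -0.0009, 0.0001, 0.0], [0.0, -0.0003, -0.0003, -0.0101, -0.0008, 0.0001, 0.0], [0.0, -0.0002, -0.0003, -0.0091, -0.0007, 0.0001, 0.0], [0.0, -0.0001, -0.0003, -0.008, -0.0006, 0.0001, 0.0]]
[[0.0, 0.0, -0.0002, -0.007, -0.0006, 0.0, 0.0], [0.0, 0.0001, -0.0002, -0.0059, -0.0005, 0.0, 0.0], [0.0, 0.0003, -0.0002, -0.0048, -0.0004, 0.0, 0.0], [0.0, 0.0004, -0.0001, -0.0038, -0.0003, 0.0, 0.0], [0.0, 0.0006, -0.0001, -0.0029, -0.0002, 0.0, 0.0]]
[[0.0, 0.0007, -0.0001, -0.002, -0.0002, 0.0, 0.0], [0.0, 0.0009, 0.0, -0.0013, -0.0001, 0.0, 0.0], [0.0, 0.0011, 0.0, -0.0007, -0.0001, 0.0, 0.0], [0.0, 0.0013, 0.0, -0.0003, 0.0, 0.0, 0.0], [0.0, 0.0015, 0.0, 0.0, 0.0, 0.0, 0.0]]
```

Emit:
{"name": "move_arm", "arguments": {"motion": [[0,0.0015,0,0,0,0,0],[0,0.0013,0,-0.0003,0,0,0],[0,0.0011,0,-0.0007,0,0,0],[0,0.0009,0,-0.0013,-0.0001,0,0],[0,0.0007,-0.0001,-0.002,-0.0001,0,0]]}}

```text
t: 21.02
position: [0.5507, 0.0137, 0.1717]
orientation: [-2.185, -2.252, -0.006]
ft_force: [-0.2, 0.0, -8.0]
opening: 0.0106
grip_force: 107.3
```

Emit:
{"name": "move_arm", "arguments": {"motion": [[0,0.0006,-0.0001,-0.0029,-0.0002,0,0],[0,0.0004,-0.0001,-0.0038,-0.0003,0,0],[0,0.0003,-0.0002,-0.0048,-0.0003,0,0],[0,0.0001,-0.0002,-0.0059,-0.0004,0,0],[0,0,-0.0002,-0.007,-0.0005,0,0]]}}

```text
t: 21.65
position: [0.5497, -0.0112, 0.1716]
orientation: [-2.184, -2.252, -0.007]
ft_force: [0.6, -0.6, -7.6]
opening: 0.0104
grip_force: 107.3
```

Emit:
{"name": "move_arm", "arguments": {"motion": [[0,-0.0001,-0.0003,-0.008,-0.0006,-0.0001,0],[0,-0.0002,-0.0003,-0.0091,-0.0006,-0.0001,0],[0,-0.0003,-0.0003,-0.0101,-0.0007,-0.0001,0],[0,-0.0004,-0.0004,-0.0111,-0.0008,-0.0001,0],[0,-0.0005,-0.0004,-0.012,-0.0008,-0.0001,0]]}}

```text
t: 22.28
position: [0.5478, -0.0619, 0.1717]
orientation: [-2.183, -2.254, -0.006]
ft_force: [0.0, 0.6, -8.3]
opening: 0.0105
grip_force: 107.3
```

Emit:
{"name": "move_arm", "arguments": {"motion": [[0,-0.0006,-0.0004,-0.0128,-0.0009,-0.0001,0],[0,-0.0006,-0.0004,-0.0135,-0.001,-0.0001,0],[0,-0.0007,-0.0005,-0.0142,-0.001,-0.0001,0],[0,-0.0007,-0.0005,-0.0147,-0.0011,-0.0001,0],[0,-0.0008,-0.0005,-0.0151,-0.0011,0,0]]}}

```text
t: 22.9
position: [0.545, -0.1326, 0.1718]
orientation: [-2.182, -2.259, -0.002]
ft_force: [0.1, 0.6, -7.6]
opening: 0.0105
grip_force: 107.3
```

Emit:
{"name": "move_arm", "arguments": {"motion": [[0,-0.0008,-0.0005,-0.0154,-0.0011,0,0],[0,-0.0008,-0.0005,-0.0156,-0.0011,0,0],[0,-0.0008,-0.0005,-0.0157,-0.0012,0,0],[0,-0.0008,-0.0005,-0.0156,-0.0012,0,0],[0,-0.0008,-0.0005,-0.0154,-0.0012,0,0]]}}

```text
t: 23.52
position: [0.542, -0.2104, 0.1718]
orientation: [2.179, 2.261, -0.002]
ft_force: [-0.6, 0.3, -7.8]
opening: 0.0107
grip_force: 107.3
```

Emit:
{"name": "move_arm", "arguments": {"motion": [[0,-0.0008,-0.0005,-0.0151,-0.0011,0,0],[0,-0.0007,-0.0005,-0.0147,-0.0011,0,0],[0,-0.0007,-0.0005,-0.0142,-0.0011,0,0],[0,-0.0006,-0.0004,-0.0135,-0.001,0.0001,0],[0,-0.0006,-0.0004,-0.0128,-0.001,0.0001,0]]}}

```text
t: 24.15
position: [0.5394, -0.2807, 0.1718]
orientation: [2.175, 2.262, -0.006]
ft_force: [-0.6, -0.2, -7.6]
opening: 0.0107
grip_force: 107.3
```

Emit:
{"name": "move_arm", "arguments": {"motion": [[0,-0.0005,-0.0004,-0.012,-0.0009,0.0001,0],[0,-0.0004,-0.0004,-0.0111,-0.0009,0.0001,0],[0,-0.0003,-0.0003,-0.0101,-0.0008,0.0001,0],[0,-0.0002,-0.0003,-0.0091,-0.0007,0.0001,0],[0,-0.0001,-0.0003,-0.008,-0.0006,0.0001,0]]}}

```text
t: 24.78
position: [0.5375, -0.3307, 0.1717]
orientation: [2.172, 2.263, -0.007]
ft_force: [-0.4, 0.7, -8.0]
opening: 0.0105
grip_force: 107.3
```

Emit:
{"name": "move_arm", "arguments": {"motion": [[0,0,-0.0002,-0.007,-0.0006,0,0],[0,0.0001,-0.0002,-0.0059,-0.0005,0,0],[0,0.0003,-0.0002,-0.0048,-0.0004,0,0],[0,0.0004,-0.0001,-0.0038,-0.0003,0,0],[0,0.0006,-0.0001,-0.0029,-0.0002,0,0]]}}

```text
t: 25.4
position: [0.5366, -0.3548, 0.1718]
orientation: [2.171, 2.265, -0.006]
ft_force: [-0.2, 0.2, -8.3]
opening: 0.0106
grip_force: 107.3
```

Emit:
{"name": "move_arm", "arguments": {"motion": [[0,0.0007,-0.0001,-0.002,-0.0002,0,0],[0,0.0009,0,-0.0013,-0.0001,0,0],[0,0.0011,0,-0.0007,-0.0001,0,0],[0,0.0013,0,-0.0003,0,0,0],[0,0.0015,0,0,0,0,0]]}}

```text
t: 26.02
position: [0.5364, -0.359, 0.1719]
orientation: [-2.174, -2.268, -0.0]
ft_force: [-0.2, -0.1, -7.3]
opening: 0.0103
grip_force: 107.3
```

```bash
python3 - <<'E'
from h import *
stat();car('side');car('top','top5.png');car('side');stat()
E
```

```text
t26.02 p [ 0.5364 -0.359   0.1719] yaw 0.0421 zaxis [ 0.  0. -1.] tilt(y-up) 0.0000 sag -0.0000 F [-0.22 -0.06 -7.31] T [ 0.02  0.35 -0.  ] op 0.0103 gf 107.3
side t26.02 tray org [ 0.5863 -0.3559  0.1102] floor slope x,y 0.0053 -0.0015 z0 0.0047 n1023 blue y [-0.1727  0.164 ] carr y [-0.0373  0.0119] mid -0.0127 x 0.0013 n219 green [-0.037 -0.035 -0.03 ]
top t26.07 tray org [ 0.5862 -0.3558  0.1101] floor slope x,y 0.0066 0.0011 z0 0.0052 n411 blue y [-0.1544  0.1695] carr y [-0.0115  0.0352] mid 0.0118 x 0.0016 n179 green [0.019 0.023 0.025]
side t26.12 tray org [ 0.5862 -0.3559  0.1102] floor slope x,y 0.0024 -0.0025 z0 0.0045 n1024 blue y [-0.1727  0.1641] carr y [-0.037   0.0125] mid -0.0122 x 0.0014 n218 green [-0.037 -0.035 -0.03 ]
t26.18 p [ 0.5363 -0.359   0.1719] yaw 0.0421 zaxis [-0. -0. -1.] tilt(y-up) -0.0000 sag 0.0000 F [ 0.09  0.94 -7.52] T [ 0.06  0.31 -0.  ] op 0.0106 gf 107.3
```

View pics/top5.png

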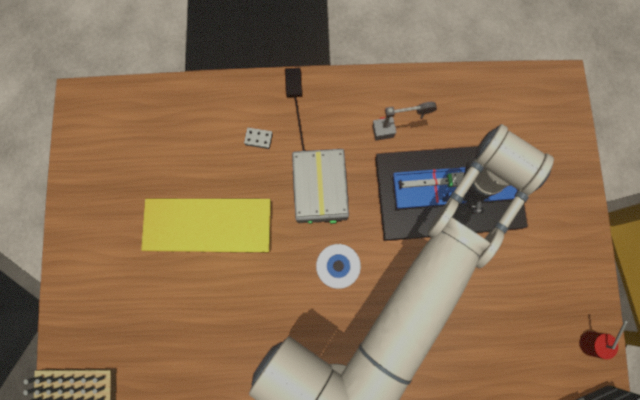

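The top view shows the tray over the black plate, lengthways along it, with the tray's visible end at col 395 and the plate's at col 378. The carriage is still mid-rail next to the red line (col 436). I'm lowering it now.

Emit:
{"name": "move_arm", "arguments": {"motion": [[0,0,0,0,0,0.002,0],[0,0,0,0,0,0.004,0],[0,0,0,0,0,0.006,0],[0,0,0,0,0,0.007,0],[0,0,0,0,0,0.007,0]]}}

```text
t: 26.8
position: [0.5362, -0.3589, 0.145]
orientation: [-2.174, -2.267, 0.0]
ft_force: [-0.5, -0.4, -7.9]
opening: 0.0102
grip_force: 107.3
```

Emit:
{"name": "move_arm", "arguments": {"motion": [[0,0,0,0,0,0.006,0],[0,0,0,0,0,0.005,0],[0,0,0,0,0,0.004,0],[0,0,0,0,0,0.003,0],[0,0,0,0,0,0.001,0]]}}

```text
t: 27.42
position: [0.5363, -0.359, 0.1267]
orientation: [-2.174, -2.268, 0.0]
ft_force: [-0.1, 0.3, -7.8]
opening: 0.0101
grip_force: 107.3
```

Emit:
{"name": "move_arm", "arguments": {"motion": [[0,0,0,0,0,0.0008,0],[0,0,0,0,0,0.0008,0],[0,0,0,0,0,0.0007,0],[0,0,0,0,0,0.0007,0],[0,0,0,0,0,0.0005,0]]}}

```text
t: 28.05
position: [0.5363, -0.359, 0.1233]
orientation: [-2.174, -2.268, 0.0]
ft_force: [-0.4, -0.6, -7.3]
opening: 0.0107
grip_force: 107.3
```

```bash
python3 - <<'E'
from h import *
stat();car('side');stat()
E
```

```text
t28.05 p [ 0.5363 -0.359   0.1233] yaw 0.0421 zaxis [-1.e-04  0.e+00 -1.e+00] tilt(y-up) 0.0000 sag 0.0001 F [-0.45 -0.58 -7.31] T [ 0.01  0.34 -0.01] op 0.0107 gf 107.3
side t28.05 tray org [ 0.5862 -0.3559  0.0616] floor slope x,y 0.0029 -0.0017 z0 0.0045 n919 blue y [-0.1727  0.1678] carr y [-0.0369  0.011 ] mid -0.0130 x 0.0011 n215 green [-0.037 -0.034 -0.03 ]
t28.10 p [ 0.5363 -0.359   0.1232] yaw 0.0421 zaxis [-1.e-04  1.e-04 -1.e+00] tilt(y-up) 0.0001 sag 0.0001 F [-0.99  0.3  -7.38] T [-0.08  0.31  0.03] op 0.0108 gf 107.3
```

Emit:
{"name": "move_arm", "arguments": {"motion": [[0,0,0,0,0,0.0004,0],[0,0,0,0,0,0.0004,0],[0,0,0,0,0,0.0004,0],[0,0,0,0,0,0.0003,0],[0,0,0,0,0,0.0002,0]]}}

```text
t: 28.72
position: [0.5363, -0.359, 0.1218]
orientation: [2.174, 2.268, 0.0]
ft_force: [-0.4, 0.5, -6.9]
opening: 0.0104
grip_force: 107.5
```

```bash
python3 - <<'E'
from h import *
stat();car('side');stat()
E
```

```text
t28.73 p [ 0.5363 -0.359   0.1218] yaw 0.0421 zaxis [ 1.e-04 -1.e-04 -1.e+00] tilt(y-up) -0.0001 sag -0.0001 F [-0.42  0.54 -6.94] T [ 0.01  0.33 -0.02] op 0.0104 gf 107.5
side t28.73 tray org [ 0.5863 -0.3559  0.0601] floor slope x,y -0.0023 -0.0027 z0 0.0044 n939 blue y [-0.1726  0.1676] carr y [-0.0367  0.0114] mid -0.0127 x 0.0006 n212 green [-0.037 -0.034 -0.03 ]
t28.77 p [ 0.5363 -0.359   0.1218] yaw 0.0420 zaxis [ 1.e-04 -2.e-04 -1.e+00] tilt(y-up) -0.0002 sag -0.0001 F [-0.6   0.2  -6.86] T [0.01 0.34 0.03] op 0.0108 gf 107.5
```

Just touching now (-7.5 changing to -6.9 N), so I'm going a little further.

Emit:
{"name": "move_arm", "arguments": {"motion": [[0,0,0,0,0,0.0003,0],[0,0,0,0,0,0.0003,0],[0,0,0,0,0,0.0002,0],[0,0,0,0,0,0,0],[0,0,0,0,0,0,0]]}}

```text
t: 29.4
position: [0.5364, -0.359, 0.1217]
orientation: [2.174, 2.267, 0.0]
ft_force: [-3.5, 1.8, 1.2]
opening: 0.0104
grip_force: 108.4
```

```bash
python3 - <<'E'
from h import *
stat();car('side');stat()
E
```

```text
t29.40 p [ 0.5364 -0.359   0.1217] yaw 0.0421 zaxis [ 6.e-04 -5.e-04 -1.e+00] tilt(y-up) -0.0005 sag -0.0005 F [-3.5   1.83  1.19] T [ 0.36  0.84 -0.03] op 0.0104 gf 108.4
side t29.40 tray org [ 0.5863 -0.356   0.0601] floor slope x,y 0.0106 -0.0013 z0 0.0047 n947 blue y [-0.1727  0.1675] carr y [-0.037   0.0115] mid -0.0128 x 0.0010 n217 green [-0.037 -0.035 -0.03 ]
t29.45 p [ 0.5364 -0.359   0.1218] yaw 0.0421 zaxis [ 5.e-04 -5.e-04 -1.e+00] tilt(y-up) -0.0005 sag -0.0005 F [-4.    1.78  2.21] T [0.39 0.93 0.02] op 0.0106 gf 108.4
```

Emit:
{"name": "move_arm", "arguments": {"motion": [[0,0,0,0,0,0,0],[0,0,0,0,0,0,0.008],[0,0,0,0,0,0,0.014],[0,0,0,0,0,0,0.022],[0,0,0,0,0,0,0.035]], "grip_force": 20}}

```text
t: 30.08
position: [0.5367, -0.3592, 0.121]
orientation: [2.174, 2.267, 0.0]
ft_force: [-0.1, 0.1, -1.2]
opening: 0.0349
grip_force: 0.0
```

Emit:
{"name": "move_arm", "arguments": {"motion": [[0,0,0,0,0,0,0.045],[0,0,0,0,0,0,0.05],[0,0,0,0,0,0,0.05],[0,0,0,0,0,-0.002,0.05],[0,0,0,0,0,-0.005,0.05]]}}

```text
t: 30.7
position: [0.5362, -0.3589, 0.1278]
orientation: [-2.174, -2.267, 0.0]
ft_force: [0.6, 0.2, 1.1]
opening: 0.0502
grip_force: 0.0
```

Emit:
{"name": "move_arm", "arguments": {"motion": [[0,0,0,0,0,-0.01,0.05],[0,0,0,0,0,-0.02,0.05],[0,0,0,0,0,-0.025,0.05],[0,0,0,0,0,-0.03,0.05],[0,0,0,0,0,-0.03,0.05]]}}

```text
t: 31.32
position: [0.5364, -0.359, 0.2457]
orientation: [2.173, 2.266, 0.0]
ft_force: [-0.3, 0.2, 0.1]
opening: 0.0502
grip_force: 0.0
```

Emit:
{"name": "move_arm", "arguments": {"motion": [[0,0,0,0,-0.01,-0.02,0.05],[0,0,0,0,-0.03,-0.01,0.05],[0,0,0,0,-0.04,0,0.05],[0,0,0,0,-0.03,0,0.05],[0,0,0,0,-0.01,0,0.05]]}}

```text
t: 31.95
position: [0.4148, -0.3642, 0.2741]
orientation: [2.175, 2.265, -0.0]
ft_force: [0.4, -1.3, 0.4]
opening: 0.0501
grip_force: 0.0
```

```bash
cat > f.py <<'E'
from h import *
import h
stat(); s0=r.state
# evaluate tray with frozen release pose
fz=dict(r.state()); fz['position']=np.array([.5364,-.359,.1218]); fz['orientation']=R.from_matrix(Rt(.0421)).as_rotvec()
class W:
    def __getattr__(s,k): return (lambda:fz) if k=='state' else getattr(r,k)
h.r=W()
car('side','side6.png');car('top');car('side')
E
python3 f.py
```

```text
t31.95 p [ 0.4148 -0.3642  0.2741] yaw 0.0405 zaxis [ 9.0e-04 -1.2e-03 -1.0e+00] tilt(y-up) -0.0013 sag -0.0009 F [ 0.42 -1.31  0.43] T [0.04 0.02 0.  ] op 0.0501 gf 0.0
side t31.95 tray org [ 0.5863 -0.3559  0.0601] floor slope x,y 0.0038 -0.0025 z0 0.0045 n829 blue y [-0.1729  0.1195] carr y [-0.0367  0.0224] mid -0.0072 x -0.0000 n257 green [-0.038 -0.03   0.023]
top t31.95 tray org [ 0.5863 -0.3559  0.0601] floor slope x,y 0.0055 -0.0005 z0 0.0051 n626 blue y [-0.1658  0.1691] carr y [-0.0345  0.0276] mid -0.0035 x -0.0002 n277 green [-0.032  0.021  0.027]
side t31.95 tray org [ 0.5863 -0.3559  0.0601] floor slope x,y 0.0034 -0.0027 z0 0.0047 n834 blue y [-0.1729  0.1178] carr y [-0.0371  0.0226] mid -0.0072 x -0.0001 n258 green [-0.038 -0.031  0.023]
```

View pics/side6.png

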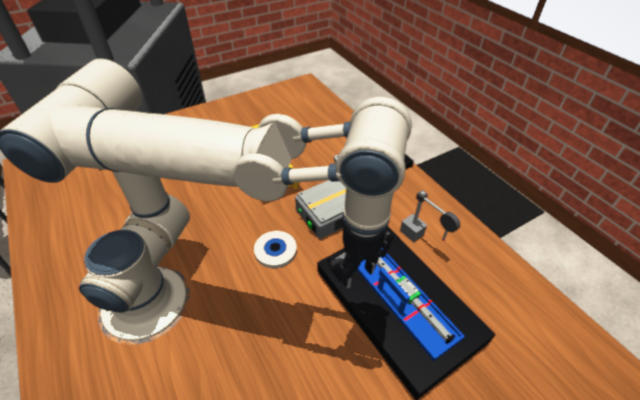

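The side view shows the tray lying wholly on the plate, with the carriage (row 287, col 408) still between the red lines (about (265,388) and (312,418)). The gripper is clear.

```bash
python3 -c "
from cell import r
print(r.sign_off())"
```

```text
the job is handed in; nothing more can be done
None
```

The job is done and handed in at about 32 s: the tray was held over the demagnetiser for over 6 s, about 3 cm up, then set down lengthways on the granite plate and let go, with the carriage at rest about 3 mm from the middle, between the red lines.

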